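Stamp a lot ticket

ROBOT

A 6-joint arm with a two-finger parallel gripper is mounted at the origin on a cart in front of the work surface, level with it; the furniture and walls round the work are solid. World frame = base frame: x ahead of the robot, y to its left, z up, the work surface at z = 0. Lengths are in m, angles in rad, forces in N, time in s.
With the tool pointing down it reaches from about 0.35 to 0.925 m from the base axis. Payload 6.4 kg.
Tool frame: the origin (TCP) lies at the very end of the fingers, on their centre line; the grasp point (between the pads) lies 19 mm behind it (r.tcp_to_grasp is the distance from the TCP to the grasp point, in m); z points along the fingers, y is the line along which they close (so a half turn about z gives the same grasp; the last joint's range is limited). The gripper opens to 85 mm and grips with 20 to 120 N. Pads are 22 mm wide; open, the fingers measure 114 mm over their backs; the gripper's body (76 mm by 85 mm) begins 54 mm behind the grasp point. The pads swing forward as they close: fully open they stand 13 mm farther back than shut.
Start: joints at [-1.417, 0.245, 1.558, -0, 1.339, -0.174], TCP at [0.209, -0.615, 0.231] pointing down, gripper open.
Joint ranges: [-3.13, 3.13], [-1.02, 2.26], [0.13, 2.54], [-0.95, 4.09], [0.21, 2.88], [-2.74, 2.74]. Speed limits (rad/s): [2.57, 2.57, 3.14, 3.14, 3.14, 3.14].

INTERFACE

Orientations are given as a rotation vector (axis times angle).
In Python, from plant import r gives the robot as it stands.
- The arm moves only by the tool send_rows, never from a script. Its argument "steps" is a list of rows, each a list of 3 entries, a list of its own where there are three numbers: the shift along the tool's x, y, z as a fraction of full scale, then the turn, a rotation vector about the tool's x, y, z as a fraction of full scale, then the opening, from 0 (shut) to 1 (fully open). A call has exactly 10 rows; each row shifts and turns the commanded pose from where the row before left it, along the tool's axes as they then stand; what a row does not reach is not made up. Full scale, the value 1, is 0.6 m for a shift and pi rad for a turn. A row lasts 1/12 s, in which the tool goes at most 41.7 mm and 7.16 degrees, less where a joint would pass 70% of its speed; a pose out of reach is approached as far as the arm can. A call with a number of a shift or a turn outside -1 to 1 is refused whole. A call with a gripper value outside its range is refused whole. The fingers move at their own pace and stop on an object; "grip_force" is the grip in N (left out, the last holds). Time passes only in rows, so rows that do not move let the fingers close, or fill a call up. It gives the time, the measured TCP pose, the force, the opening and the grip force at its end, in the units of the state.
- r.get_state(): the state, without advancing time (a new reading comes with each control period).
- r.capture(name): name is "scene" or "top"; returns the picture (384x512x3 uint8, red, green, blue); there is no depth.
- r.get_calibration(name): a dict with "fx", "fy", "cx", "cy" (pixels), "dist_coeffs" ([k1, k2, p1, p2, k3] as OpenCV has them; the pictures are not rectified), "R" (3x3) and "t" (3): a world point X has camera coordinates R X + t. Camera axes: x right, y down, z forward; pixel columns grow to the right and rows downward; lengths in m; the calibration is good to about 2 mm. A picture is of the moment at which its call begins. get_calibration takes no time and is no camera call.
- r.job_done(): hands the job in; it is judged then, once.
The state is a dict: "t": time; "joints": joint angles; "qd": joint speeds; "joint_efforts": joint torques, N m; "tool_pos": TCP position; "ee_rot": TCP orientation; "ft_force": force on the tool from outside, world axes, zero at the start; "ft_torque": the same for the moment, N m; "finger_gap": finger opening in m; "grasp_force": force on a finger pad.
Only numpy, scipy, OpenCV 4.12 (cv2) and the standard library are available. Lean on these libraries where they do the work, as an engineer would, in place of code of your own. Each camera call takes 0.05 s, during which the arm holds its last target. There are 200 camera calls.

TASK

The pad of lot tickets is to be stamped with code 7. Turn the code dial of the bench stamp until its white index line points at mark 7, seven clicks clockwise of the long mark (the zero, at the back), and push the pad in along the feed table until it sits square against the back stop. Only when both are right press the black palm knob all the way down, so that the die prints on the pad, and let it come right up again; leave the stapler, tape roll and marker beside it where they are.

Things in the scene. Friction and masses are not known exactly. Their poses are not given: they have to be found in the camera images.
- ticket_stamp: Grey cast bench ticket stamp, 256 x 190 mm, bolted to the worktop. Origin on the worktop below it; x points from its feed table (front, robot side) to its back, y to its left, z up. Offsets (x, y, z) in all entries are in mm in this frame. Behind the head: column x 42 to 100, to z 88. Left of the head: selector box with the dial, x 4 to 84, y 50 to 130, to z 85.
- bed_middle (a point): Middle of the flat steel bed (feed table) on which the pad slides, (-58, 0, 14). The bed is x -149 to 33, y -47 to 47, level. Two side guides on it, 65 mm apart and 12 mm high (to z 26), run straight from x -26 to 35; in front of that they flare outward to x -59, 92 mm apart at the mouth.
- stop (a point): Middle of the back stop's front face at bed level, (35, 0, 14). The stop is a steel bar across the bed, 14 mm high (to z 28).
- head_nose (a point): Foremost point of the stamping head, which hangs over the bed, (-9, 0, 73). The head: underside z 51, top z 95, half width 30, x -9 to 96.
- pad: White pad of tickets, loose, 60 x 84 x 18 mm, 0.06 to 0.13 kg, flat on the bed with its tip in the flared mouth, up to 5 degrees askew, 80 to 96 mm short of the stop. Origin at the centre of its underside; its 84 mm length lies along its own y, which runs along the stamp's x. Fully home its centre is at (-7, 0, 14) and its near end (x -49) is 40 mm in front of the head. Slides with friction about 0.6.
- dial (a joint): Code dial, rad, axis upright. 0: index at the long mark (to the stamp's +x); grows clockwise from above. Twelve marks 0.5236 rad apart, numbered 0 (the long one) to 11, with a sprung click (about 0.055 N m) at each; let go between two, it snaps to the nearer. Mark 7 is 3.665 rad (to the front and a little left). Starts at mark 4, 5 or 6; end stops at 0 and 11.
- dial_centre (a point): On the dial's axis at the top of its knob, (44, 90, 116). The black knob is an upright bar 40 mm long, 11 mm wide, z 91 to 116, on a round skirt of 45 mm (z 87 to 91) over an aluminium plate with black marks. A white line along the top and down one end of the bar is the index; it points at minus the dial value from the stamp's x axis.
- plunger (a joint): Travel of the spring plunger, m; 0 is up, grows as it is pressed. The die meets the pad and prints at 0.013 (it goes to 0.016 if no pad is there). Takes about 2 N to start, 4.3 N at 0.013; springs back by itself.
- plunger_top (a point): Centre of the top of the plunger's black round palm knob, 36 mm wide, slightly domed, the highest part of the stamp; at rest (12, 0, 134) in the stamp's frame, underside at z 118. The dial is 96 mm away.
- die: Dark steel stamping die, 26 x 40 mm, rubber-faced, carried by the plunger under the head. Origin at the middle of its face: (12, 0, 45) at rest, 13 mm above a pad that is home.
- stapler: Bystander: stapler, 120 x 32 x 44 mm, loose on the worktop about 135 mm right of the stamp's middle line. Origin at the centre of its underside.
- tape_roll: Bystander: brown tape roll, 79 mm diameter, 37 mm high, loose on the worktop on the left of the feed table, about (-80, 115, 0) in the stamp's frame. Origin at the centre of its underside.
- marker: Bystander: felt marker, 126 mm long, 18 mm thick, loose on the worktop on the right of the feed table, about (-152, -102, 0). Origin under its middle.
Mind the look-alikes: they are no part of the job. Of the things that look like the pad, the larger one is meant.

How it is judged:
By the outcome, as a careful person would: the job done as asked, in the order asked, and still so for the second after the job is handed in, with the robot touching nothing.
It also fails if it takes over 51 s, if anything falls off the work surface, if the arm or the gripper's body presses on something with over 40 N, if the wrist force passes 120 N, or if a joint passes its speed limit or range.

## Working session

There is one attempt and no reset: what is moved stays moved. The work goes in short steps, Python scripts to look and compute and a tool call to move; the robot and the scene stay as the last step left them, time stands still between calls to the robot, and variables do not carry over. Pictures are saved under pics/ and viewed, at most 10 in all, crops included, and the job is handed in when it is done.

Besides the shell and the picture viewer there is one more tool, called as name(argument=value, ...) on one line, values as JSON. send_rows: Moves the arm, as the interface text tells. Its arguments: {"type":"object","properties":{"steps":{"type":"array","items":{"type":"array"}},"grip_force":{"type":"number"}},"required":["steps"]}

```bash
mkdir -p pics; ls; python3 - <<'E'
from plant import r
import cv2
for n in("scene","top"):
    cv2.imwrite(f"pics/{n}0.png",r.capture(n)[:,:,::-1])
    c=r.get_calibration(n);print(n,c)
s=r.get_state();print(s)
E
```

```text
pics
scene {'fx': 449.86669198757585, 'fy': 449.86669198757585, 'cx': 259.7412332738675, 'cy': 193.5271666405825, 'dist_coeffs': array([-0.14494608,  0.        ,  0.        ,  0.        ,  0.        ]), 'R': array([[ 0.54237178, -0.84010285, -0.00775002],
       [-0.39911525, -0.24953023, -0.88229342],
       [ 0.73928335,  0.4816242 , -0.47063601]]), 't': array([-0.3369982 ,  0.29746996,  0.56884881])}
top {'fx': 373.5462233882708, 'fy': 373.5462233882708, 'cx': 253.79487528731832, 'cy': 196.03302800581636, 'dist_coeffs': array([-0.05354145,  0.        ,  0.        ,  0.        ,  0.        ]), 'R': array([[-0.01434446, -0.99978741,  0.01481149],
       [-0.99538467,  0.01287245, -0.09509817],
       [ 0.09488729, -0.01610726, -0.9953577 ]]), 't': array([-0.03600851,  0.55390611,  0.9200309 ])}
{'t': 0.1, 'joints': array([-1.41710607e+00,  2.45767384e-01,  1.55886478e+00,  1.46443760e-05,
        1.33870863e+00, -1.74115859e-01]), 'qd': array([-0.00055941, -0.00013644, -0.0013884 , -0.00023461,  0.00025924,
        0.00114479]), 'joint_efforts': array([-5.77858700e-06, -4.30669713e+01, -3.27130330e+01, -7.57124189e-05,
        2.83487316e-03, -1.09712676e-06]), 'tool_pos': array([ 0.20920143, -0.61489604,  0.2302904 ]), 'ee_rot': array([-3.09776522e+00, -5.12323821e-01, -5.03962877e-05]), 'ft_force': array([0.55499213, 0.36581011, 0.16155795]), 'ft_torque': array([-0.02512991, -0.0149525 ,  0.01316508]), 'grasp_force': 0.0, 'finger_gap': 0.08513428629428181}
```

View pics/scene0.png

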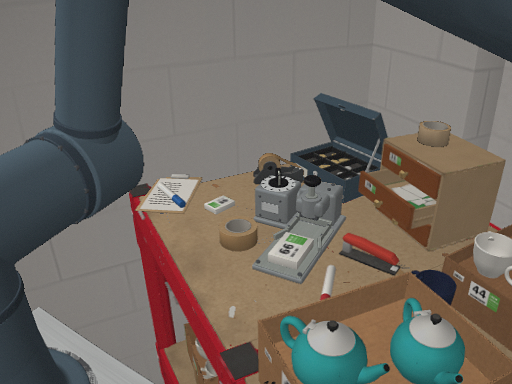

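View pics/top0.png

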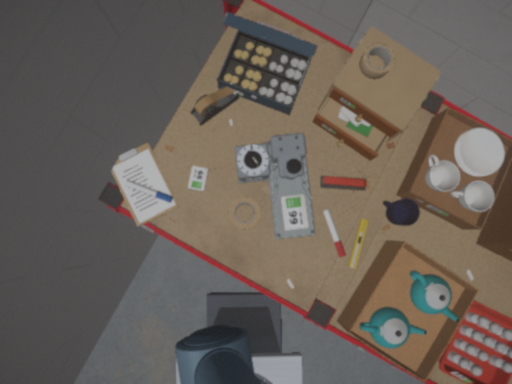

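The stamp sits mid-image in the top view: plunger knob near (293,166), dial (253,160), pad (294,212). The look-alike pad lies at (198,178). I'll zoom in and measure.

```bash
cat > h.py <<'E'
import numpy as np,cv2
from plant import r
def ray(n,uv,z):
    """world points on plane z for pixels uv"""
    c=r.get_calibration(n);K=np.array([[c['fx'],0,c['cx']],[0,c['fy'],c['cy']],[0,0,1]])
    p=cv2.undistortPoints(np.array(uv,float).reshape(-1,1,2),K,c['dist_coeffs']).reshape(-1,2)
    d=np.c_[p,np.ones(len(p))]@c['R'];o=-c['R'].T@c['t']
    return o+d*((z-o[2])/d[:,2])[:,None]
def proj(n,X):
    c=r.get_calibration(n);K=np.array([[c['fx'],0,c['cx']],[0,c['fy'],c['cy']],[0,0,1]])
    return cv2.projectPoints(np.array(X,float).reshape(-1,1,3),cv2.Rodrigues(c['R'])[0],c['t'],K,c['dist_coeffs'])[0].reshape(-1,2)
E
python3 - <<'E'
import cv2
im=cv2.imread('pics/top0.png')[125:245,225:325]
cv2.imwrite('pics/c0.png',cv2.resize(im,None,fx=5,fy=5,interpolation=cv2.INTER_CUBIC))
im=cv2.imread('pics/scene0.png')[150:285,235:355]
cv2.imwrite('pics/c1.png',cv2.resize(im,None,fx=4.4,fy=4.4,interpolation=cv2.INTER_CUBIC))
E
```

```text
(no output)
```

View pics/c0.png

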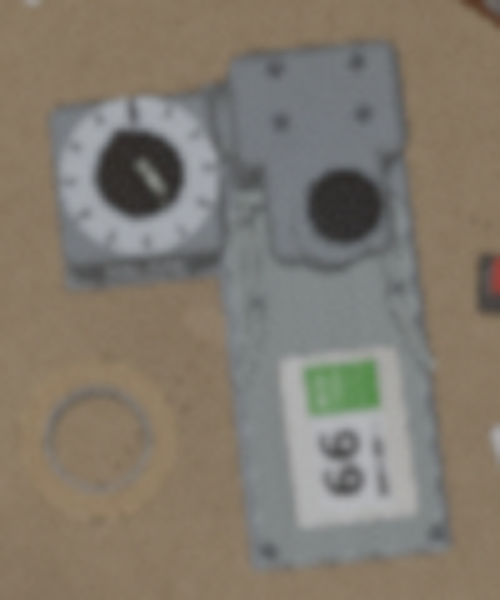

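View pics/c1.png

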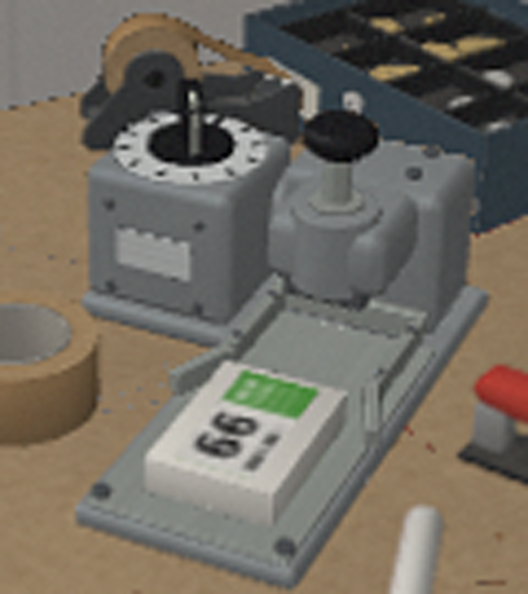

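Crop c0 shows the dial index from about (138,162) to (160,192), with the long mark at (132,110), which suggests mark 5. The palm knob is at (345,205). The pad is white and slightly askew, with corners (282,357), (398,345), (417,514), (299,528).

```bash
python3 - <<'E'
from h import *
im=cv2.imread('pics/top0.png')
def full(c): return np.array(c,float)/5+[225-.4,125-.4]
g=cv2.cvtColor(im,6)
def blob(x0,x1,y0,y1,th):
    m=(g[y0:y1,x0:x1]<th).astype(np.uint8)
    n,l,s,c=cv2.connectedComponentsWithStats(m);i=1+s[1:,4].argmax();return c[i]+[x0,y0],s[i]
P,a=blob(284,303,155,177,60);D,b=blob(243,264,148,171,75);print(P,a,D,b)
P=ray('top',[P],.129)[0];print('plunger',P)
D=ray('top',[D],.091)[0];print('dial skirt',D)
D2=ray('top',[full((132,110)),full((140,173))],.088);print('longmark',D2)
L=ray('top',full([(138,162),(160,192)]),.116);print('line',L)
C=ray('top',full([(255,567),(450,547),(398,40),(230,57)]),.012);print('plate',C)
A=ray('top',full([(282,357),(398,345),(417,514),(299,528)]),.032);print('pad',A,A.mean(0))
for w,k in((P-D,'pd'),(C[0]-C[1],'front')):print(k,np.linalg.norm(w[:2])*1e3,np.degrees(np.arctan2(w[1],w[0])))
# stamp yaw from dial->plunger vector (-32,-90)
yaw=np.arctan2(*(P-D)[1::-1])-np.arctan2(-90,-32);print('yaw',np.degrees(yaw))
v=A[0]-A[3]+A[1]-A[2];print('padyaw',np.degrees(np.arctan2(v[1],v[0])),[np.linalg.norm(A[i]-A[(i+1)%4])*1e3 for i in range(4)])
v=L[1]-L[0];print('index',np.degrees(np.arctan2(v[1],v[0])))
E
```

```text
[293.54609929 165.77304965] [  3   5  14  13 141] [252.1147541  159.16393443] [  2   4  16  16 183]
plunger [ 0.61181311 -0.1336382   0.129     ]
dial skirt [ 0.63560278 -0.03977958  0.091     ]
longmark [[ 0.66685767 -0.03756619  0.088     ]
 [ 0.63608979 -0.04097875  0.088     ]]
line [[ 0.63579367 -0.03972131  0.116     ]
 [ 0.62157104 -0.04971057  0.116     ]]
plate [[ 0.44651543 -0.09787765  0.012     ]
 [ 0.45511252 -0.19807477  0.012     ]
 [ 0.72051575 -0.17868755  0.012     ]
 [ 0.7121602  -0.09008974  0.012     ]]
pad [[ 0.55205084 -0.11212881  0.032     ]
 [ 0.55738715 -0.17104764  0.032     ]
 [ 0.47204354 -0.17834874  0.032     ]
 [ 0.46595657 -0.11885466  0.032     ]] [ 0.51185952 -0.14509496  0.032     ]
pd 96.82659877497511 -104.22282400478885
front 100.56525819300691 94.90406462058579
yaw 5.3503018256213535
padyaw 4.677486001161035 [np.float64(59.15999702841521), np.float64(85.65534452061166), np.float64(59.804655911732524), np.float64(86.3565854646218)]
index -144.91771799783197
```

send_rows(steps=[[[0,0,-0.054],[0,0,0],0.45],[[0,0,-0.054],[0,0,0],0.45],[[0,0,-0.054],[0,0,0],0.45],[[0,0,-0.054],[0,0,0],0.45],[[0.049,-0.034,0],[0,0,0],0.45],[[0.049,-0.034,0],[0,0,0],0.45],[[0.049,-0.034,0],[0,0,0],0.45],[[0.049,-0.034,0],[0,0,0],0.45],[[0.049,-0.034,0],[0,0,0],0.45],[[0.049,-0.034,0],[0,0,0],0.45]])

```text
t: 0.93
tool_pos: [0.3375, -0.441, 0.3604]
ee_rot: [-3.099, -0.512, 0.0]
ft_force: [0.4, -0.4, -0.3]
finger_gap: 0.0389
grasp_force: 0.0
```

send_rows(steps=[[[0.049,-0.034,0],[0,0,0],0.45],[[0.049,-0.034,0],[0,0,0],0.45],[[0.049,-0.034,0],[0,0,0],0.45],[[0.049,-0.034,0],[0,0,0],0.45],[[0.049,-0.034,0],[0,0,0],0.45],[[0.049,-0.034,0],[0,0,0],0.45],[[0.049,-0.034,0],[0,0,0],0.45],[[0.049,-0.034,0],[0,0,0],0.45],[[0.049,-0.034,0],[0,0,0],0.45],[[0.049,-0.034,0],[0,0,0],0.45]])

```text
t: 1.77
tool_pos: [0.5502, -0.1531, 0.3604]
ee_rot: [-3.099, -0.513, 0.001]
ft_force: [-0.1, -0.8, -0.6]
finger_gap: 0.0383
grasp_force: 0.0
```

send_rows(steps=[[[0.049,-0.034,0],[0,0,0],0.45],[[0.049,-0.034,0],[0,0,0],0.45],[[0.049,-0.034,0],[0,0,0],0.45],[[0.049,-0.034,0],[0,0,0],0.45],[[0,0,0],[0,0,-0.03],0.45],[[0,0,0],[0,0,-0.03],0.45],[[0,0,0],[0,0,-0.03],0.45],[[0,0,0],[0,0,0],0.45],[[0,0,0],[0,0,0],0.45],[[0,0,0],[0,0,0],0.45]])

```text
t: 2.6
tool_pos: [0.6344, -0.0399, 0.3606]
ee_rot: [-2.997, -0.941, 0.001]
ft_force: [0.8, 0.0, 0.8]
finger_gap: 0.0381
grasp_force: 0.0
```

send_rows(steps=[[[0.002,0.001,0.044],[0,0,0],0.45],[[0,0,0.044],[0,0,0],0.45],[[0,0,0.044],[0,0,0],0.45],[[0,0,0.044],[0,0,0],0.45],[[0,0,0.044],[0,0,0],0.45],[[0,0,0.044],[0,0,0],0.45],[[0,0,0.044],[0,0,0],0.45],[[0,0,0.044],[0,0,0],0.45],[[0,0,0.044],[0,0,0],0.45],[[0,0,0.044],[0,0,0],0.45]])

```text
t: 3.43
tool_pos: [0.6358, -0.0399, 0.0958]
ee_rot: [2.997, 0.941, 0.0]
ft_force: [-0.5, 0.3, -0.6]
finger_gap: 0.0385
grasp_force: 0.0
```

```bash
python3 - <<'E'
from h import *
im=np.hstack([cv2.resize(r.capture(n)[y:y+90,x:x+80,::-1],None,fx=5,fy=5,interpolation=2) for n,x,y in(('top',215,110),('scene',240,130))])
cv2.imwrite('pics/d1.png',im);s=r.get_state();print(s['tool_pos'],s['ft_force'])
E
```

```text
[ 0.63286148 -0.03922639  0.09219944] [-1.03540107  0.71565322  0.88547924]
```

View pics/d1.png

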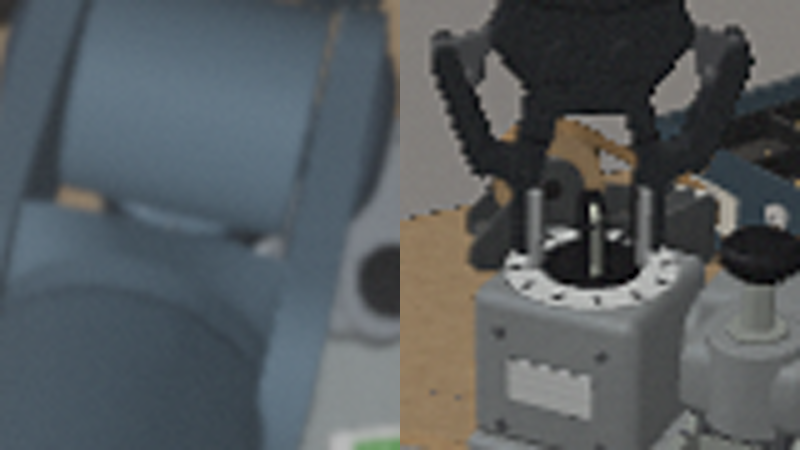

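The right half shows the two fingers on either side of the black bar, with the white index line at (597,225). I'll raise slightly, close and turn clockwise by 60°.

send_rows(steps=[[[0.0025,0.004,-0.007],[0,0,0],0.45],[[0,0,0],[0,0,0],0.45],[[0,0,0],[0,0,0],0.0],[[0,0,0],[0,0,0],0.0],[[0,0,0],[0,0,0],0.0],[[0,0,0],[0,0,0],0.0],[[0,0,0],[0,0,0],0.0],[[0,0,0],[0,0,0],0.0],[[0,0,0],[0,0,0],0.0],[[0,0,0],[0,0,0],0.0]], grip_force=25)

```text
t: 4.37
tool_pos: [0.6382, -0.0385, 0.1035]
ee_rot: [-2.992, -0.943, 0.0]
ft_force: [-6.6, 7.0, 10.0]
finger_gap: 0.01
grasp_force: 27.2
```

send_rows(steps=[[[0,-0.002,0],[0,0,0.034],0.0],[[0,0,0],[0,0,0.034],0.0],[[0,0,0],[0,0,0.034],0.0],[[0,0,0],[0,0,0.034],0.0],[[0,0,0],[0,0,0.034],0.0],[[0,0,0],[0,0,0.034],0.0],[[0,0,0],[0,0,0.034],0.0],[[0,0,0],[0,0,0.034],0.0],[[0,0,0],[0,0,0.034],0.0],[[0,0,0],[0,0,0.034],0.0]])

```text
t: 5.2
tool_pos: [0.6384, -0.0415, 0.1036]
ee_rot: [3.055, -0.719, 0.003]
ft_force: [-5.0, -5.6, 6.3]
finger_gap: 0.01
grasp_force: 26.8
```

send_rows(steps=[[[0,0,0],[0,0,0],0.0],[[0,0,0],[0,0,0],0.0],[[0,0,0],[0,0,0],0.0],[[0,0,0],[0,0,0],0.0],[[0,0,0],[0,0,0],0.45],[[0,0,0],[0,0,0],0.45],[[0,0,0],[0,0,0],0.45],[[0,0,0],[0,0,0],0.45],[[0,0,0],[0,0,0],0.45],[[0,0,0],[0,0,0],0.45]])

```text
t: 6.03
tool_pos: [0.6378, -0.0395, 0.1009]
ee_rot: [-3.06, 0.712, 0.0]
ft_force: [-0.3, 0.6, 0.2]
finger_gap: 0.0383
grasp_force: 0.0
```

```bash
python3 - <<'E'
from h import *
im=cv2.resize(r.capture('scene')[130:220,240:340,::-1],None,fx=6,fy=6,interpolation=2)
cv2.imwrite('pics/d2.png',im);s=r.get_state();print(s['tool_pos'],s['ee_rot'],s['ft_force'])
E
```

```text
[ 0.63782502 -0.03957678  0.10096857] [-3.05966971e+00  7.12293771e-01  2.89405824e-04] [-0.52818214 -0.02073587 -0.99843361]
```

View pics/d2.png

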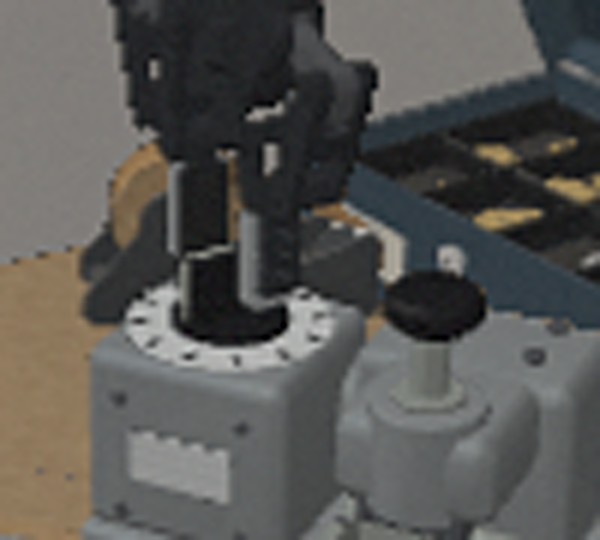

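send_rows(steps=[[[0,0,-0.042],[0,0,0],0.45],[[0,0,-0.042],[0,0,0],0.45],[[0,0,-0.042],[0,0,0],0.45],[[0,0,-0.042],[0,0,0],0.45],[[-0.035,0.051,0],[0,0,0],0.25],[[-0.035,0.051,0],[0,0,0],0.25],[[-0.035,0.051,0],[0,0,0],0.25],[[-0.035,0.051,0],[0,0,0],0.25],[[-0.035,0.051,0],[0,0,0],0.25],[[-0.035,0.051,0],[0,0,0],0.25]])

```text
t: 6.92
tool_pos: [0.4422, -0.1491, 0.2018]
ee_rot: [3.06, -0.711, 0.0]
ft_force: [0.9, -0.8, 1.1]
finger_gap: 0.0209
grasp_force: 0.0
```

send_rows(steps=[[[0,0,0],[0,0,-0.035],0.25],[[0,0,0],[0,0,-0.035],0.25],[[0,0,0],[0,0,-0.035],0.25],[[0,0,0],[0,0,-0.035],0.25],[[0,0,0],[0,0,-0.035],0.25],[[0,0,0.0],[0,0,0],0.25],[[0,0,0],[0,0,0],0.25],[[0,0,0],[0,0,0],0.25],[[0,0,0],[0,0,0],0.25],[[0,0,0],[0,0,0],0.25]])

```text
t: 7.75
tool_pos: [0.4437, -0.1487, 0.2019]
ee_rot: [-3.138, -0.143, 0.0]
ft_force: [0.5, -0.5, -0.5]
finger_gap: 0.0215
grasp_force: 0.0
```

```bash
python3 - <<'E'
from h import *
im=np.hstack([cv2.resize(r.capture(n)[y:y+100,x:x+80,::-1],None,fx=5,fy=5,interpolation=2) for n,x,y in(('top',225,130),('scene',240,130))])
cv2.imwrite('pics/d3.png',im);s=r.get_state();print(s['tool_pos'],s['ee_rot'],s['ft_force'])
E
```

```text
[ 0.44371312 -0.14874893  0.20187602] [-3.13824993e+00 -1.43955401e-01  9.34118596e-05] [0.31803391 0.10605341 0.31669095]
```

View pics/d3.png

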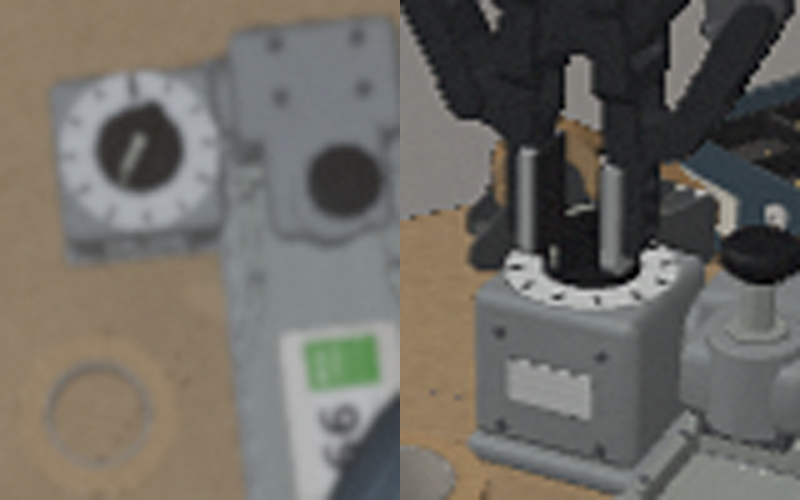

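The left half shows the dial index running from about (138,136) to (123,185), pointing to the front and a little left. I'll check it by projection.

```bash
python3 - <<'E'
from h import *
y=np.radians(5.2);R=np.array([[np.cos(y),-np.sin(y)],[np.sin(y),np.cos(y)]])
o=np.array([.600,-.134])
for k in(6,6.5,7,7.5,8):
    a=-k*np.pi/6;d=np.array([np.cos(a),np.sin(a)])
    X=[[*(o+R@(np.array([.044,.09])+q*d)),z] for q,z in((0,.116),(.02,.116),(.02,.091))]
    print(k,np.round((proj('top',X)-[225,130])*5+2).tolist(),np.round((proj('scene',X)-[240,130])*5+2).tolist())
im=cv2.imread('pics/d3.png')[110:200,95:190].astype(int)
g=im.min(2);print([(x+95,yy+110,g[yy,x]) for yy in range(15,85,8) for x in [int(20+g[yy,20:70].argmax())]])
E
```

```text
6 [[139.0, 137.0], [144.0, 180.0], [143.0, 189.0]] [[196.0, 207.0], [175.0, 225.0], [175.0, 277.0]]
6.5 [[139.0, 137.0], [133.0, 179.0], [132.0, 189.0]] [[196.0, 207.0], [165.0, 222.0], [165.0, 274.0]]
7 [[139.0, 137.0], [122.0, 176.0], [122.0, 185.0]] [[196.0, 207.0], [157.0, 218.0], [157.0, 270.0]]
7.5 [[139.0, 137.0], [112.0, 170.0], [112.0, 180.0]] [[196.0, 207.0], [152.0, 213.0], [151.0, 265.0]]
8 [[139.0, 137.0], [104.0, 162.0], [105.0, 172.0]] [[196.0, 207.0], [149.0, 208.0], [149.0, 260.0]]
[(115, 125, np.int64(48)), (138, 133, np.int64(82)), (138, 141, np.int64(123)), (135, 149, np.int64(116)), (130, 157, np.int64(113)), (128, 165, np.int64(110)), (124, 173, np.int64(85)), (121, 181, np.int64(82)), (164, 189, np.int64(146))]
```

Dial is at mark 7. Next I lower behind the pad and push it in.

send_rows(steps=[[[0,0,0.031],[0,0,0],0.25],[[0,0,0.031],[0,0,0],0.25],[[0,0,0.031],[0,0,0],0.25],[[0,0,0.031],[0,0,0],0.25],[[0,0,0.031],[0,0,0],0.25],[[0,0,0.031],[0,0,0],0.25],[[0,0,0.031],[0,0,0],0.25],[[0,0,0.031],[0,0,0],0.25],[[0,0,0.031],[0,0,0],0.25],[[0,0,0.025],[0,0,0],0.25]])

```text
t: 8.68
tool_pos: [0.4433, -0.1485, 0.0182]
ee_rot: [-3.138, -0.144, 0.001]
ft_force: [-0.5, 0.0, -0.1]
finger_gap: 0.0215
grasp_force: 0.0
```

send_rows(steps=[[[0,0,0],[0,0,0],0.25],[[0,0,0],[0,0,0],0.25],[[0.015,0,0],[0,0,0],0.25],[[0.015,0,0],[0,0,0],0.25],[[0.015,0,0],[0,0,0],0.25],[[0.015,0,0],[0,0,0],0.25],[[0.015,0,0],[0,0,0],0.25],[[0.015,0,0],[0,0,0],0.25],[[0.015,0,0],[0,0,0],0.25],[[0,0,0],[0,0,0],0.25]])

```text
t: 9.52
tool_pos: [0.5085, -0.1431, 0.0199]
ee_rot: [3.137, 0.146, 0.003]
ft_force: [0.8, -0.4, 0.4]
finger_gap: 0.0212
grasp_force: 0.0
```

send_rows(steps=[[[0.007,0,0],[0,0,0],0.25],[[0.007,0,0],[0,0,0],0.25],[[0.007,0,0],[0,0,0],0.25],[[0.007,0,0],[0,0,0],0.25],[[0.007,0,0],[0,0,0],0.25],[[0.007,0,0],[0,0,0],0.25],[[0,0,0],[0,0,0],0.25],[[0,0,0],[0,0,0],0.25],[[0,0,0],[0,0,0],0.25],[[0,0,0],[0,0,0],0.25]])

```text
t: 10.35
tool_pos: [0.5314, -0.1407, 0.0195]
ee_rot: [-3.138, -0.145, 0.0]
ft_force: [0.3, 1.0, 0.0]
finger_gap: 0.0213
grasp_force: 0.0
```

```bash
python3 - <<'E'
from h import *
im=np.hstack([cv2.resize(r.capture(n)[y:y+120,x:x+80,::-1],None,fx=5,fy=5,interpolation=2) for n,x,y in(('top',255,130),('scene',260,170))])
cv2.imwrite('pics/p1.png',im);s=r.get_state();print(s['tool_pos'],s['ee_rot'],s['ft_force'])
y=np.radians(5.2);d=s['tool_pos'][:2]-[.6,-.134];print(d@[np.cos(y),np.sin(y)],d@[-np.sin(y),np.cos(y)])
E
```

```text
[ 0.53139245 -0.14066061  0.01947937] [-3.13821006e+00 -1.44600277e-01  1.11030997e-04] [ 0.37045185 -0.13223861  0.74178163]
-0.0689288527200343 -0.00041511798128867575
```

View pics/p1.png

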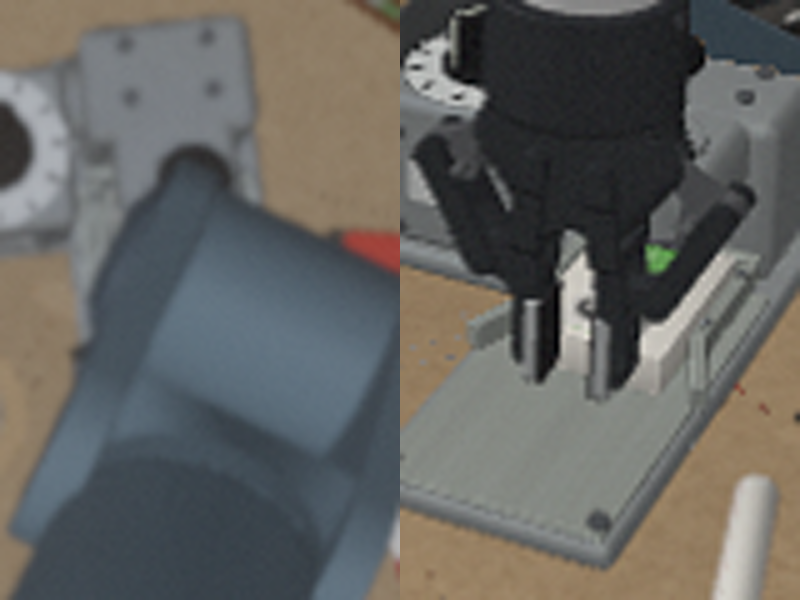

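The pad is entering the guides, with the fingers behind its near end at (540,370) and (600,385). TCP is at stamp x −69, so I'll push about 8 mm more and watch the force.

send_rows(steps=[[[0.003,0,0],[0,0,0],0.25],[[0.003,0,0],[0,0,0],0.25],[[0.003,0,0],[0,0,0],0.25],[[0.003,0,0],[0,0,0],0.25],[[0.002,0,0],[0,0,0],0.25],[[0,0,0],[0,0,0],0.25],[[0,0,0],[0,0,0],0.25],[[0,0,0],[0,0,0],0.25],[[0,0,0],[0,0,0],0.25],[[0,0,0],[0,0,0],0.25]])

```text
t: 11.28
tool_pos: [0.5392, -0.1399, 0.0194]
ee_rot: [-3.138, -0.145, 0.003]
ft_force: [-4.9, -1.6, 3.4]
finger_gap: 0.0216
grasp_force: 2.6
```

send_rows(steps=[[[0.002,0,0],[0,0,0],0.25],[[0.002,0,0],[0,0,0],0.25],[[0,0,0],[0,0,0],0.25],[[0,0,0],[0,0,0],0.25],[[0,0,0],[0,0,0],0.25],[[0,0,0],[0,0,0],0.25],[[0,0,0],[0,0,0],0.25],[[0,0,0],[0,0,0],0.25],[[0,0,0],[0,0,0],0.25],[[0,0,0],[0,0,0],0.25]])

```text
t: 12.12
tool_pos: [0.5393, -0.1398, 0.0192]
ee_rot: [-3.137, -0.146, 0.013]
ft_force: [-15.0, -2.3, 10.1]
finger_gap: 0.0213
grasp_force: 7.5
```

It stopped against the stop, with reaction rising to 15 N at x ≈ −61. I'll retreat, raise and verify.

send_rows(steps=[[[-0.01,0,0],[0,0,0],0.25],[[-0.03,0,0],[0,0,0],0.25],[[-0.04,0,0],[0,0,0],0.0],[[0,0,-0.05],[0,0,0],0.0],[[0,0,-0.05],[0,0,0],0.0],[[0,0,-0.05],[0,0,0],0.0],[[0,0,-0.05],[0,0,0],0.0],[[0,0,-0.05],[0,0,0],0.0],[[0,0,-0.05],[0,0,0],0.0],[[0,0,0],[0,0,0],0.0]])

```text
t: 12.95
tool_pos: [0.4984, -0.1458, 0.2069]
ee_rot: [3.131, 0.145, 0.02]
ft_force: [0.5, 0.1, 0.8]
finger_gap: -0.0002
grasp_force: 0.0
```

```bash
python3 - <<'E'
from h import *
y=np.radians(5.2);R=np.array([[np.cos(y),-np.sin(y)],[np.sin(y),np.cos(y)]]);o=np.array([.600,-.134])
im=r.capture('scene')[:,:,::-1].copy()
X=[[*(o+R@np.array(p)),.032] for p in((-.049,.03),(-.049,-.03),(-.01,-.03))]
q=proj('scene',X)
c=cv2.resize(im[180:270,260:360],None,fx=6,fy=6,interpolation=2)
for p in q: cv2.circle(c,tuple(int(v) for v in (p-[260,180])*6+3),3,(0,0,255),-1)
cv2.imwrite('pics/p2.png',c);print(r.get_state()['tool_pos'])
E
```

```text
[ 0.49709293 -0.14517182  0.2037946 ]
```

View pics/p2.png

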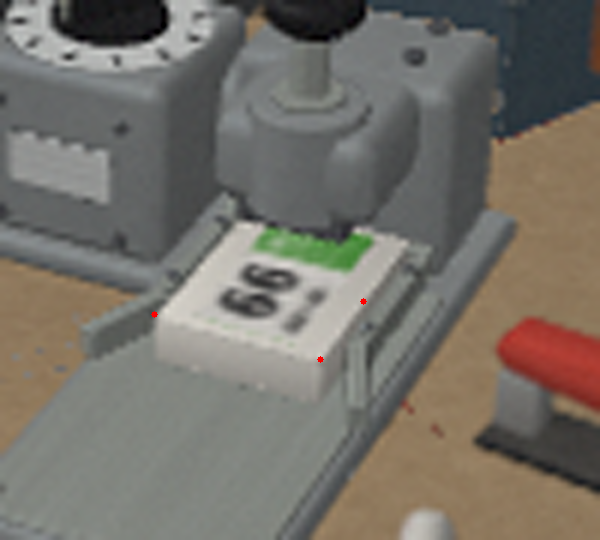

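The pad lies between the guides, with its near corners at (160,320) and (325,362) against predictions of (154,314) and (320,359). That is about 1 px off. I'll check the projection bias on fixed parts.

```bash
python3 - <<'E'
from h import *
y=np.radians(5.2);R=np.array([[np.cos(y),-np.sin(y)],[np.sin(y),np.cos(y)]]);o=np.array([.600,-.134])
P=lambda x,yy,z:[*(o+R@np.array([x,yy])/1e3),z/1e3]
im=cv2.imread('pics/scene0.png');g=cv2.cvtColor(im,6)
th=np.linspace(0,6.28,60)
q=proj('scene',[P(12+18*np.cos(t),18*np.sin(t),z) for t in th for z in(118,121,129)]+[P(12,0,134)])
print('knob pred bbox',q.min(0),q.max(0))
m=(g[165:195,295:332]<60).astype(np.uint8);n,l,s,c=cv2.connectedComponentsWithStats(m);i=1+s[1:,4].argmax();print('seen',s[i][:2]+[295,165],s[i][:2]+s[i][2:4]+[294,164])
# bed front corners (c1 crop coords -> full)
print('bed pred',proj('scene',[P(-149,47,14),P(-149,-47,14),P(-59,47,26),P(-59,-47,26)]).round(1).tolist())
print('bed seen',(np.array([[80,508],[292,578],[172,378],[372,388]])/4.4+[235,150]).round(1).tolist())
E
```

```text
knob pred bbox [303.38526048 175.87279034] [321.63148369 188.84354184]
seen [295 165] [321 186]
bed pred [[254.5, 263.4], [300.5, 277.7], [275.5, 234.7], [318.9, 246.7]]
bed seen [[253.2, 265.5], [301.4, 281.4], [274.1, 235.9], [319.5, 238.2]]
```

The projection bias is about 1 px, the same size as the offset, so the pad is home: the arm stalled where expected with both fingers loaded. Now move over the palm knob with fingers shut.

send_rows(steps=[[[0.048,-0.001,0],[0,0,0],0.0],[[0.048,-0.001,0],[0,0,0],0.0],[[0.048,0,0],[0,0,0],0.0],[[0.048,0,0],[0,0,0],0.0],[[0,0,0.03],[0,0,0],0.0],[[0,0,0.03],[0,0,0],0.0],[[0,0,0.03],[0,0,0],0.0],[[0,0,0.01],[0,0,0],0.0],[[0,0,0],[0,0,0],0.0],[[0,0,0],[0,0,0],0.0]])

```text
t: 13.83
tool_pos: [0.609, -0.1322, 0.1391]
ee_rot: [-3.138, -0.145, 0.001]
ft_force: [0.0, -0.0, -0.1]
finger_gap: -0.0001
grasp_force: 0.0
```

send_rows(steps=[[[0.004,0.001,0.002],[0,0,0],0.0],[[0,0,0.004],[0,0,0],0.0],[[0,0,0.004],[0,0,0],0.0],[[0,0,0.004],[0,0,0],0.0],[[0,0,0.004],[0,0,0],0.0],[[0,0,0.004],[0,0,0],0.0],[[0,0,0.002],[0,0,0],0.0],[[0,0,0.002],[0,0,0],0.0],[[0,0,0],[0,0,0],0.0],[[0,0,0],[0,0,0],0.0]])

```text
t: 14.67
tool_pos: [0.612, -0.1329, 0.1243]
ee_rot: [3.138, 0.145, 0.002]
ft_force: [2.9, -0.3, 3.4]
finger_gap: -0.0001
grasp_force: 1.8
```

Spring contact, about 10 mm down. Continue until the force rises past the spring's.

send_rows(steps=[[[0,0,0.002],[0,0,0],0.0],[[0,0,0.002],[0,0,0],0.0],[[0,0,0.002],[0,0,0],0.0],[[0,0,0.001],[0,0,0],0.0],[[0,0,0],[0,0,0],0.0],[[0,0,0],[0,0,0],0.0],[[0,0,0],[0,0,0],0.0],[[0,0,0],[0,0,0],0.0],[[0,0,0],[0,0,0],0.0],[[0,0,0],[0,0,0],0.0]])

```text
t: 15.5
tool_pos: [0.612, -0.1329, 0.1209]
ee_rot: [3.138, 0.145, 0.002]
ft_force: [0.0, -0.1, 8.1]
finger_gap: 0.0002
grasp_force: 4.3
```

send_rows(steps=[[[0,0,0.002],[0,0,0],0.0],[[0,0,0.002],[0,0,0],0.0],[[0,0,0],[0,0,0],0.0],[[0,0,0],[0,0,0],0.0],[[0,0,0],[0,0,0],0.0],[[0,0,0],[0,0,0],0.0],[[0,0,0],[0,0,0],0.0],[[0,0,0],[0,0,0],0.0],[[0,0,0],[0,0,0],0.0],[[0,0,0],[0,0,0],0.0]])

```text
t: 16.33
tool_pos: [0.6121, -0.1329, 0.1201]
ee_rot: [3.137, 0.145, 0.001]
ft_force: [-3.6, 1.7, 16.4]
finger_gap: -0.0002
grasp_force: 8.4
```

The die is bottomed on the pad: force is 16 N and travel has stopped at 13–14 mm. Release straight up, then back away.

send_rows(steps=[[[0,0,-0.005],[0,0,0],0.0],[[0,0,-0.01],[0,0,0],0.0],[[0,0,-0.015],[0,0,0],0.0],[[0,0,-0.04],[0,0,0],0.0],[[0,0,-0.05],[0,0,0],0.0],[[0,0,-0.05],[0,0,0],0.0],[[0,0,-0.05],[0,0,0],0.0],[[0,0,-0.05],[0,0,0],0.0],[[0,0,-0.05],[0,0,0],0.0],[[0,0,0],[0,0,0],0.0]])

```text
t: 17.17
tool_pos: [0.6131, -0.1332, 0.3162]
ee_rot: [3.135, 0.145, 0.012]
ft_force: [0.5, -0.0, 0.7]
finger_gap: -0.0001
grasp_force: 0.0
```

send_rows(steps=[[[0,0.06,0],[0,0,0],0.0],[[0,0.06,0],[0,0,0],0.0],[[0,0.06,0],[0,0,0],0.0],[[0,0.06,0],[0,0,0],0.0],[[0,0.06,0],[0,0,0],0.0],[[0,0.06,0],[0,0,0],0.0],[[0,0.06,0],[0,0,0],0.0],[[0,0,0],[0,0,0],0.0],[[0,0,0],[0,0,0],0.0],[[0,0,0],[0,0,0],0.0]])

```text
t: 18.0
tool_pos: [0.6342, -0.3829, 0.3076]
ee_rot: [-3.136, -0.144, 0.004]
ft_force: [-0.6, 0.3, 0.2]
finger_gap: 0.0003
grasp_force: 0.0
```

```bash
python3 - <<'E'
from h import *
a=cv2.resize(r.capture('top')[125:245,225:325,::-1],(400,480),interpolation=2)
b=cv2.resize(r.capture('scene')[150:270,245:345,::-1],(400,480),interpolation=2)
cv2.imwrite('pics/e.png',np.hstack([a,b]));print(r.get_state()['tool_pos'])
y=np.radians(5.2);R=np.array([[np.cos(y),-np.sin(y)],[np.sin(y),np.cos(y)]]);o=np.array([.600,-.134])
print((proj('top',[[*(o+R@np.array(p)),.032] for p in((-.049,.03),(-.049,-.03))])-[225,125])*4+2)
E
```

```text
[ 0.63470672 -0.38209033  0.30883231]
[[220.47867715 291.70504594]
 [314.64796414 281.91095288]]
```

View pics/e.png

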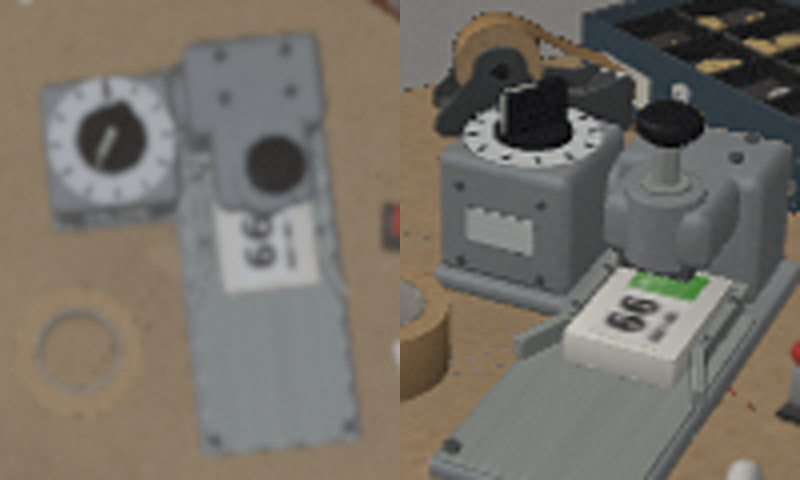

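The near corners of the pad are at (225,293) and (320,284), against predictions of (220,292) and (315,282). So the pad is home and square to within about 1 mm. The dial is at 7, the knob is up, and the bystanders in view have not moved.

```bash
python3 -c "
from plant import r
print(r.job_done())"
```

```text
the job is handed in; nothing more can be done
None
```

The dial was set to mark 7 and the pad pushed square against the stop; the knob was then pressed down fully and came back up, and I handed the job in at about 18 s. The print itself isn't visible under the head.

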